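Clamp the lute neck blank in its jig

TASK

One of the two clamping jigs on the lute maker's bench holds the long neck blank and its sliding stop is still loose. Slide that stop along the jig until it meets the end of the neck blank, then turn its wing knob clockwise (seen from above) as far as it goes, about a quarter turn, to lock it, and let go. The blank stays lying against its end block, and the other jig, already locked on a short block, must be left as it is.

Things in the scene. Friction and masses are not known exactly. Their poses are not given: they have to be found in the camera images.
- neck_knob_grip (a point): (All sizes mm.) Grip point on the loose stop's wing knob, on its vertical axis, 94 above the bench. Wing: steel bar 46 long (point x), 14 thick (y), 36 high (top 12 above the point); disc under it, d 40, its top 23 below the point; turns with the knob. It stands mid on a dark wood stop, 54 along the jig x 86 across, top 36 below the point, which slides with it along the jig at about 2 N.
- neck_knob (a joint): Turn of that knob, rad: 0 loose (wing across the jig), grows clockwise seen from above to its end at 1.5 (wing along the jig). The screw starts to bite at about 0.7; locked from 1.2. Takes about 0.15 N m, stays where left. The stop is the block on the plywood jig bed (500 x 90) that holds the long blank; the bed points away from the robot, end block at its far end.
- neck_center (a point): Middle of the long neck blank: pale wood bar 220 long, 34 wide, 26 high, dark strip on top, heel 48 x 44 x 40 high at its far end by the end block; loose, 0.3 kg, in the jig's channel. x axis along it, away from the stop. Near end face 110 from this point: the stop meets it when the knob's axis is 137 (horizontally) from this point. The stop's path is the line from knob axis to this point.
- block_wing (a point): Upper tip of the wing on the other, alike jig, which holds a short pale block 90 long and is already locked (wing along the jig). Leave that stop and knob alone.
Things that resemble listed ones, but are neither listed nor needed, are in the scene too. There is more than one size of the part that bears neck_center; the job needs the smaller.

How it is judged:
By the outcome, as a careful person would: the job done as asked, in the order asked, and still so for the second after the job is handed in, with the robot touching nothing.
It also fails if it takes over 35 s, if anything falls off the work surface, if the arm or the gripper's body presses on something with over 40 N, if the wrist force passes 120 N, or if a joint passes its speed limit or range.

ROBOT

A 7-joint arm with a two-finger parallel gripper is mounted at the origin on the work surface. World frame = base frame: x ahead of the robot, y to its left, z up, the work surface at z = 0. Lengths are in m, angles in rad, forces in N, time in s.
With the tool pointing down it reaches from about 0.4 to 0.875 m from the base axis. Payload 4.4 kg.
Tool frame: the origin (TCP) lies on the centre line of the jaws, within the pads' length; the fingertips stand 22 mm ahead of it and the grasp point (between the pads) lies 3 mm ahead of it; z points along the fingers, y is the direction in which the jaws open and shut (so a half turn about z gives the same grasp; the last joint's range is limited). The gripper opens to 85 mm and grips with 20 to 120 N. Pads are 22 mm wide; open, the fingers measure 114 mm over their backs; the gripper's body (76 mm by 85 mm) begins 54 mm behind the grasp point. The pads swing forward as they close: fully open they stand 13 mm farther back than shut.
Start: joints at [1.198, 0.628, 0.038, 1.517, -0.027, 0.996, -0.02], TCP at [0.196, -0.62, 0.253] pointing down, gripper open.
Joint ranges: [-3.06, 3.06], [-0.37, 2.12], [-1.25, 1.32], [0.18, 2.47], [-1.1, 4.24], [0.23, 1.98], [-2.94, 2.94]. Speed limits (rad/s): [2.57, 2.57, 3.14, 3.14, 3.14, 3.14, 3.14].

INTERFACE

Orientations are given as a unit quaternion [x, y, z, w].
In Python, from plant import arm gives the robot as it stands. The module is installed in compiled form; this text tells all that it offers.
- The arm moves only by the tool arm_command, never from a script. Its arguments are lists of equal length, an entry for each row: "twist": the turn, a rotation vector about the tool's x, y, z in rad, a list of three; "offset": the shift along the tool's x, y, z in cm, a list of three; "gripper": the closure, from 0 (fully open) to 1 (shut). A call has 1 to 20 rows; each row shifts and turns the commanded pose from where the row before left it, along the tool's axes as they then stand; what a row does not reach is not made up. A row lasts 1/8 s, in which the tool goes at most 62.5 mm and 10.7 degrees, less where a joint would pass 70% of its speed; a pose out of reach is approached as far as the arm can. A call with a gripper value outside its range is refused whole. The fingers move at their own pace and stop on an object; the grip force is fixed at half the most. Time passes only in rows, so rows that do not move let the fingers close. It gives the time, the measured TCP pose, the force and the opening at its end, in the units of the state.
- arm.state(): the state, without advancing time (a new reading comes with each control period).
- arm.capture(name): name is "side" or "top" or "wrist"; returns the picture (420x560x3 uint8, blue, green, red); there is no depth.
- arm.camera_info(name): a dict with "K" (3x3 intrinsics, pixels), "pose" (4x4, takes a point from camera to world coordinates). Camera axes: x right, y up, looking along -z (the intrinsics and any distortion apply to the point x, -y, -z); pixel columns grow to the right and rows downward; lengths in m; the calibration is good to about 2 mm. A picture is of the moment at which its call begins: read the wrist's pose just before it. camera_info takes no time and is no camera call; for the wrist camera it gives the pose at the moment of the call.
- arm.close_job(): hands the job in, once; it reports no verdict.
Trained networks look in the newest picture that a camera, given by its name, has taken for a name from the list of things; names that differ only in an ending like _2 or _b are one class to them, and where a whole thing is asked for, a point or a joint stands for the part that bears it (a point fixed in the world has none). Each returns a list of dicts, best first, with "confidence" (0 to 1); they miss things now and then, are a little off and sometimes report something else, mostly with a low value. They report only what shows in the picture. A call takes as long as a camera call. They do not tell look-alikes from the thing itself.
- arm.recognise(camera, query): "at" ([x, y, z] in m, in the coordinates of the camera as it stood for that picture, good to about 4 mm: the middle of the surface that is visible of it).
The state is a dict: "clock": time; "joints": joint angles; "dq": joint speeds; "effort": joint torques, N m; "position": TCP position; "tcp_rot": TCP orientation; "ft_force": force on the tool from outside, world axes, zero at the start; "wrist_torque": the same for the moment, N m; "finger_gap": opening from 0.0 (shut) to 1.0 (fully open).
Only numpy, scipy, OpenCV 4.12 (cv2) and the standard library are available. Lean on these libraries where they do the work, as an engineer would, in place of code of your own. Each camera call takes 0.05 s, during which the arm holds its last target.

## Working session

There is one attempt and no reset: what is moved stays moved. The work goes in short steps, Python scripts to look and compute and a tool call to move; the robot and the scene stay as the last step left them, time stands still between calls to the robot, and variables do not carry over. Pictures are saved under pics/ and viewed, and the job is handed in when it is done.

Besides the shell and the picture viewer there is one more tool, called by a JSON object that holds its "name" and its "arguments", one argument or row to a line. arm_command: Moves the arm, as the interface text tells. Its arguments: {"type":"object","properties":{"twist":{"type":"array","items":{"type":"array","items":{"type":"number"}}},"offset":{"type":"array","items":{"type":"array","items":{"type":"number"}}},"gripper":{"type":"array","items":{"type":"number"}}},"required":["twist","offset","gripper"]}

```bash
mkdir -p pics; cat > h.py <<'E'
import numpy as np, cv2
from plant import arm
def snap(n,f):
    im=arm.capture(n); cv2.imwrite('pics/'+f,im); return im
def w(n,p,T=None):
    T=arm.camera_info(n)['pose'] if T is None else T
    T=np.array(T); return (T@np.r_[p,1])[:3]
def rec(n,q):
    for d in arm.recognise(n,q)[:5]: print(n,q,round(d['confidence'],2),w(n,d['at']).round(4))
def ray(n,uv,z):
    c=arm.camera_info(n);K=np.array(c['K']);T=np.array(c['pose'])
    d=np.linalg.inv(K)@[uv[0],uv[1],1]; d=T[:3,:3]@[d[0],-d[1],-d[2]]; o=T[:3,3]
    return o+d*(z-o[2])/d[2]
def px(n,p):
    c=arm.camera_info(n);K=np.array(c['K']);T=np.linalg.inv(np.array(c['pose']))
    q=(T@np.r_[p,1])[:3]; q=K@[q[0],-q[1],-q[2]]; return q[:2]/q[2]
E
python3 - <<'E'
from h import *
print(arm.state())
for n in ['top','side']:
    print(arm.camera_info(n))
    snap(n,n+'0.png')
    for q in ['neck_knob_grip','neck_center','block_wing']: rec(n,q)
E
```

```text
{'clock': 0.0, 'joints': array([ 1.19819955,  0.62936569,  0.03843022,  1.51833964, -0.02699628,
        0.99629295, -0.02001943]), 'dq': array([-0.00051105, -0.0002619 ,  0.00151467,  0.00022327,  0.00036782,
       -0.0010663 ,  0.0001162 ]), 'effort': array([ 9.64449609e-04, -5.63400614e+01,  1.22663196e+00, -1.93443650e+01,
        1.09584173e-02,  1.05922879e-02, -1.55788491e-06]), 'position': array([ 0.19616677, -0.61909617,  0.25238522]), 'tcp_rot': array([ 9.88257635e-01,  1.52793835e-01, -1.54902158e-04, -9.31177696e-04]), 'ft_force': array([0.79266033, 0.44326595, 0.31213203]), 'wrist_torque': array([-0.00910279, -0.01829559, -0.02654636]), 'finger_gap': 1.00016297459226}
{'K': array([[526.06637068,   0.        , 283.36191474],
       [  0.        , 526.06637068, 211.45320482],
       [  0.        ,   0.        ,   1.        ]]), 'pose': array([[ 2.81614733e-02,  9.91793484e-01, -1.24710127e-01,
         3.58565669e-01],
       [-9.99602954e-01,  2.78252647e-02, -4.43729464e-03,
        -2.29406392e-02],
       [-9.30787599e-04,  1.24785572e-01,  9.92183297e-01,
         1.
[... 287 characters left out ...]
]
top block_wing 0.59 [ 0.7657 -0.2102  0.0418]
{'K': array([[396.16077619,   0.        , 282.94443285],
       [  0.        , 396.16077619, 209.80230883],
       [  0.        ,   0.        ,   1.        ]]), 'pose': array([[-0.89777915,  0.2813809 , -0.33884715,  0.13019061],
       [-0.43991972, -0.61045935,  0.65864256,  0.66277002],
       [-0.02152297,  0.7403811 ,  0.67184268,  0.78925584],
       [ 0.        ,  0.        ,  0.        ,  1.        ]])}
side neck_knob_grip 0.55 [ 0.4771 -0.234   0.0922]
side neck_center 0.89 [ 0.7613 -0.2045  0.0404]
side neck_center 0.56 [ 0.2158 -0.2297  0.0352]
side block_wing 0.74 [ 0.4813 -0.2328  0.0909]
side block_wing 0.52 [0.7165 0.2324 0.0927]
```

View pics/top0.png

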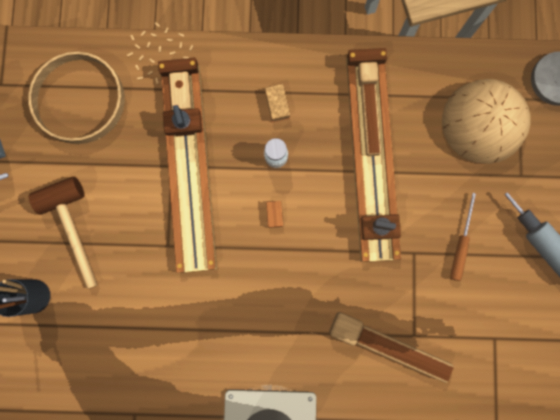

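View pics/side0.png

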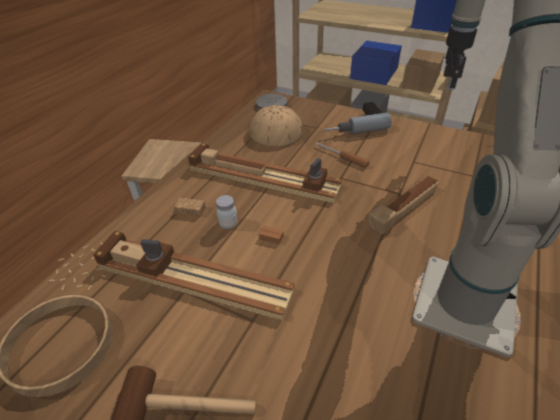

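The plywood jig on the right holds the long blank: heel at about (369,70), blank down to about (374,153), loose stop and wing at (381,227). The left jig, with its stop at (182,120), stays untouched. The bar at (390,348) lies loose on the bench and is only a look-alike. I'll zoom in to measure the edges.

```bash
python3 - <<'E'
from h import *
im=cv2.imread('pics/top0.png')
a=cv2.resize(im[45:155,335:420],None,fx=5,fy=5,interpolation=cv2.INTER_CUBIC)
b=cv2.resize(im[200:270,345:420],None,fx=5,fy=5,interpolation=cv2.INTER_CUBIC)
o=np.zeros((550,800,3),np.uint8);o[:550,:425]=a;o[:350,425:800]=b
cv2.imwrite('pics/z0.png',o)
E
```

```text
(no output)
```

View pics/z0.png

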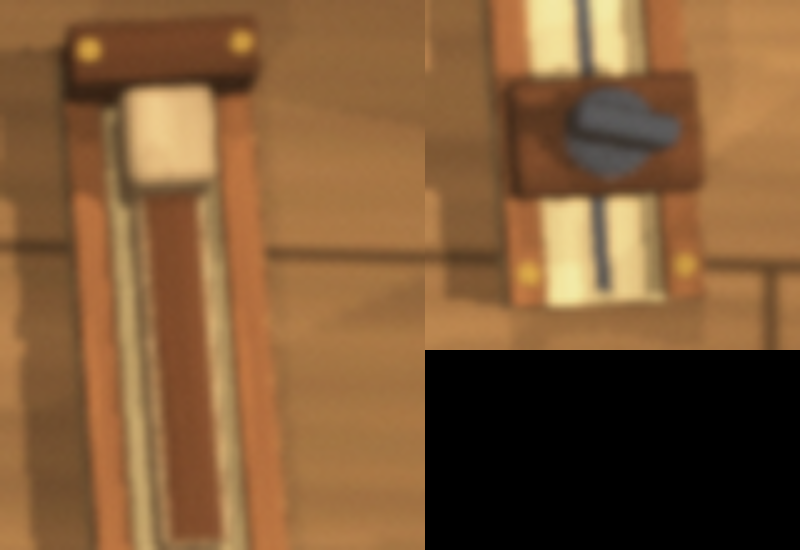

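```bash
python3 - <<'E'
from h import *
def z(u,v): return (345+(u-425)/5,200+v/5)
def y(u,v): return (335+u/5,45+v/5)
print('stop', [ray('top',z(*p),.058).round(4) for p in [(512,82),(695,75),(702,185),(518,192)]])
print('disc',ray('top',z(608,132),.071),'wingtop',ray('top',z(630,128),.106))
for zz in (.04,.045,.05):print('blank end',ray('top',y(195,543),zz),'heel face',ray('top',y(168,88),zz+.014))
print('heel far/near top',ray('top',y(168,87),.06),ray('top',y(170,183),.06))
# rails
print('bed edges near', [ray('top',p,.02).round(4) for p in (z(510,303),z(703,298))])
print(arm.camera_info('wrist'))
# top 300mm blank look
E
```

```text
stop [array([ 0.5012, -0.197 ,  0.058 ]), array([ 0.5067, -0.2799,  0.058 ]), array([ 0.4568, -0.2831,  0.058 ]), array([ 0.4513, -0.2002,  0.058 ])]
disc [ 0.47828283 -0.23819434  0.071     ] wingtop [ 0.47671673 -0.24129321  0.106     ]
blank end [ 0.65174244 -0.22532056  0.04      ] heel face [ 0.86753066 -0.2087606   0.054     ]
blank end [ 0.65052321 -0.22447892  0.045     ] heel face [ 0.8653891  -0.20797873  0.059     ]
blank end [ 0.64930398 -0.22363728  0.05      ] heel face [ 0.86324753 -0.20719686  0.064     ]
heel far/near top [ 0.86545173 -0.20781845  0.06      ] [ 0.81856797 -0.20912592  0.06      ]
bed edges near [array([ 0.4027, -0.2026,  0.02  ]), array([ 0.4075, -0.2919,  0.02  ])]
{'K': array([[351.36101632,   0.        , 277.24329221],
       [  0.        , 351.36101632, 212.08056351],
       [  0.        ,   0.        ,   1.        ]]), 'pose': array([[ 3.02600941e-01,  8.99960123e-01,  3.13854181e-01,
         2.76422489e-01],
       [-9.53117287e-01,  2.85838077e-01,  9.93178310e-02,
        -5.93270340e-01],
       [-3.29388119e-04, -3.29193515e-01,  9.44262422e-01,
         3.74046166e-01],
       [ 0.00000000e+00,  0.00000000e+00,  0.00000000e+00,
         1.00000000e+00]])}
```

```bash
cat >> h.py <<'E'
from scipy.spatial.transform import Rotation as R
def tool(target,yang=None):
    s=arm.state(); r=R.from_quat(s['tcp_rot']); m=r.as_matrix()
    print('pos',s['position'].round(4),'yang',np.degrees(np.arctan2(m[1,1],m[0,1])).round(2),'z',m[:,2].round(4),'t',round(s['clock'],2),'F',s['ft_force'].round(1),'T',s['wrist_torque'].round(2),'gap',round(s['finger_gap'],3),'j7',s['joints'][6].round(2))
    if target is not None: print('tool delta cm',(m.T@(np.array(target)-s['position'])*100).round(2))
    if yang is not None:
        a=np.radians(yang); y=np.array([np.cos(a),np.sin(a),0]);z=np.array([0,0,-1.]);x=np.cross(y,z)
        print('twist',(r.inv()*R.from_matrix(np.c_[x,y,z])).as_rotvec().round(4))
E
python3 - <<'E'
from h import *
tool([.4775,-.2395,.25],4.5)
E
```

```text
pos [ 0.1963 -0.6195  0.2532] yang -72.42 z [-1.e-04  3.e-04 -1.e+00] t 0.4 F [-0.7 -0.4  0.9] T [0.07 0.04 0.07] gap 1.001 j7 -0.02
tool delta cm [ 38.28 -27.74   0.33]
twist [-3.0000e-04 -2.0000e-04 -1.3425e+00]
```

{"name": "arm_command", "arguments": {
  "twist": [
    [0,0,0],
    [0,0,0],
    [0,0,0],
    [0,0,0],
    [0,0,0],
    [0,0,0],
    [0,0,0],
    [0,0,0],
    [0,0,0],
    [0,0,0],
    [0,0,-0.168],
    [0,0,-0.168],
    [0,0,-0.168],
    [0,0,-0.168],
    [0,0,-0.168],
    [0,0,-0.168],
    [0,0,-0.168],
    [0,0,-0.167],
    [0,0,0],
    [0,0,0]
  ],
  "offset": [
    [3.83,-2.77,0],
    [3.83,-2.77,0],
    [3.83,-2.77,0],
    [3.83,-2.77,0],
    [3.83,-2.77,0],
    [3.83,-2.77,0],
    [3.83,-2.77,0],
    [3.83,-2.77,0],
    [3.83,-2.77,0],
    [3.83,-2.77,0.3],
    [0,0,0],
    [0,0,0],
    [0,0,0],
    [0,0,0],
    [0,0,0],
    [0,0,0],
    [0,0,0],
    [0,0,0],
    [0,0,0],
    [0,0,0]
  ],
  "gripper": [0,0,0,0,0,0,0,0,0,0,0,0,0,0,0,0,0,0,0,0]
}}

```text
clock: 2.9
position: [0.4778, -0.2401, 0.2504]
tcp_rot: [0.68, 0.733, -0.0, 0.0]
ft_force: [0.4, -0.5, -0.2]
finger_gap: 0.997
```

```bash
python3 - <<'E'
from h import *
tool([.4775,-.2395,.25],4.5)
im=snap('wrist','w1.png')
for q in ['neck_knob_grip','neck_center']: rec('wrist',q)
a=np.radians(4.8);d=np.array([np.cos(a),np.sin(a),0])
for s in (-.023,0,.023): print(px('wrist',np.array([.4775,-.2395,.106])+s*np.array([-d[1],d[0],0])))
E
```

```text
pos [ 0.4778 -0.2401  0.2504] yang 4.36 z [ 1.e-04 -1.e-04 -1.e+00] t 2.9 F [ 0.4 -0.5 -0.2] T [ 0.04  0.01 -0.03] gap 0.997 j7 0.27
tool delta cm [ 0.06 -0.02  0.04]
twist [ 0.0001  0.0001 -0.0025]
wrist neck_knob_grip 0.86 [ 0.4777 -0.2367  0.1029]
wrist neck_center 0.86 [ 0.6926 -0.2196  0.0462]
wrist neck_center 0.78 [ 0.2405 -0.2104  0.0339]
[278.06032895 230.49766121]
[277.92586946 203.59280206]
[277.78390489 175.18620566]
```

View pics/w1.png

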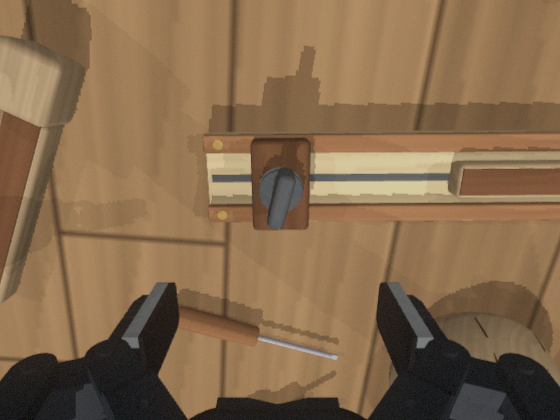

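```bash
python3 - <<'E'
from h import *
im=cv2.imread('pics/w1.png')
o=np.zeros((600,800,3),np.uint8)
a=cv2.resize(im[130:235,240:320],None,fx=5.6,fy=5.6,interpolation=cv2.INTER_CUBIC)
o[:a.shape[0],:a.shape[1]]=a
b=cv2.resize(im[145:215,430:490],None,fx=5,fy=5,interpolation=cv2.INTER_CUBIC);o[:350,460:760]=b
cv2.imwrite('pics/z1.png',o)
E
```

```text
(no output)
```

View pics/z1.png

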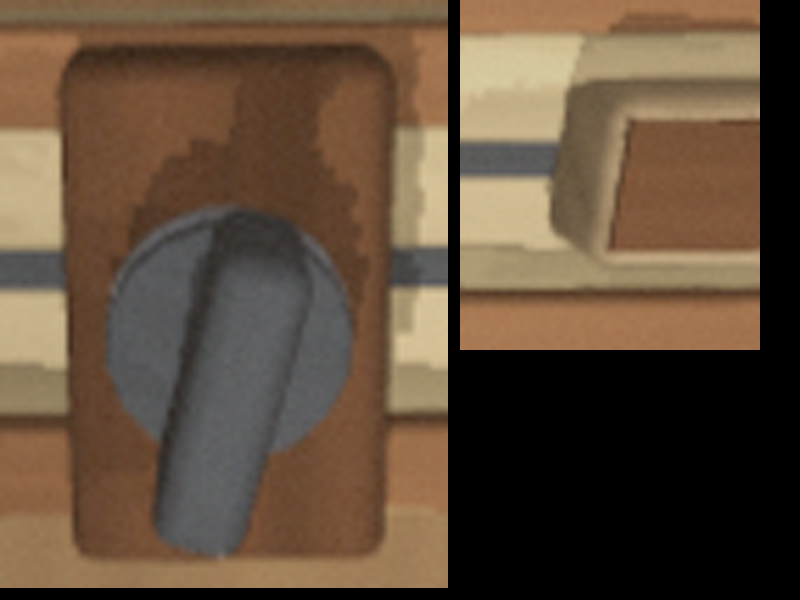

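```bash
python3 - <<'E'
from h import *
# wrist pose still unchanged
f=lambda u,v:(240+u/5.6,130+v/5.6)
r=lambda p,z:ray('wrist',p,z)
A=r(f(262,250),.106);B=r(f(202,543),.106);print('wing ends',A,B,np.linalg.norm(A-B),'mid',(A+B)/2,'ang',np.degrees(np.arctan2(*(A-B)[1::-1])))
for s in [((215,280),(160,530)),((310,285),(240,545))]:
  a=r(f(*s[0]),.106);b=r(f(*s[1]),.106);print('edge ang',np.degrees(np.arctan2(*(a-b)[1::-1])))
print('disc',r(f(228,330),.071))
S=[r(f(*p),.058) for p in [(62,48),(392,48),(385,556),(75,556)]];print('stop',np.array(S).round(4),np.mean(S,0))
for z in (.018,.02,.025,.03):
  print(z,'end top',r((458.6,181),z+.026),'end bottom',r((449.5,180),z))
a=r((213,178),.02);b=r((449,177),.02);print('slot ang',np.degrees(np.arctan2(*(b-a)[1::-1])))
for n,p in (('topedge',((205,135),(555,131))),('bot',((210,221),(555,219)))):
  a=r(p[0],.02);b=r(p[1],.02);print(n,np.degrees(np.arctan2(*(b-a)[1::-1])),a,b)
E
```

```text
wing ends [ 0.48245772 -0.21560977  0.106     ] [ 0.47757171 -0.25946435  0.106     ] 0.044125916399086015 mid [ 0.48001471 -0.23753706  0.106     ] ang 83.64267035500372
edge ang 82.45051810432825
edge ang 80.7162284369398
disc [ 0.47980748 -0.2369358   0.071     ]
stop [[ 0.4505 -0.1968  0.058 ]
 [ 0.5022 -0.1928  0.058 ]
 [ 0.5103 -0.2784  0.058 ]
 [ 0.4573 -0.2825  0.058 ]] [ 0.48006715 -0.23763062  0.058     ]
0.018 end top [ 0.64958222 -0.22316426  0.044     ] end bottom [ 0.65419784 -0.22830764  0.018     ]
0.02 end top [ 0.64848765 -0.22274511  0.046     ] end bottom [ 0.65315771 -0.22789022  0.02      ]
0.025 end top [ 0.64575125 -0.22169722  0.051     ] end bottom [ 0.65055739 -0.22684666  0.025     ]
0.03 end top [ 0.64301484 -0.22064933  0.056     ] end bottom [ 0.64795706 -0.22580309  0.03      ]
slot ang 4.7503141204139965
topedge 5.1396809815482225 [ 0.40267754 -0.2020528   0.02      ] [ 0.74433376 -0.17132228  0.02      ]
bot 4.86246269443599 [ 0.40898704 -0.29219366  0.02      ] [ 0.77531138 -0.26103034  0.02      ]
```

The wing leans about 12° clockwise from straight across, so the knob is at roughly 0.2 rad and still loose. Knob axis is about (0.4797, -0.2375) and the jig points at about 4.8°. The near end of the blank is at x≈0.6485, which leaves about 142 mm of travel. I'll align with the wing, descend and grip.

{"name": "arm_command", "arguments": {
  "twist": [
    [0,0,0.1],
    [0,0,0.105],
    [0,0,0],
    [0,0,0],
    [0,0,0],
    [0,0,0],
    [0,0,0],
    [0,0,0],
    [0,0,0]
  ],
  "offset": [
    [0,0,0],
    [0,0,0],
    [0.28,0.15,3],
    [0,0,4],
    [0,0,4],
    [0,0,2.5],
    [0,0,1.5],
    [0,0,0],
    [0,0,0]
  ],
  "gripper": [0,0,0,0,0,0,0,0,0]
}}

```text
clock: 4.18
position: [0.4804, -0.2376, 0.1012]
tcp_rot: [0.75, 0.661, 0.0, 0.001]
ft_force: [0.6, 0.8, 0.6]
finger_gap: 0.999
```

```bash
python3 - <<'E'
from h import *
tool([.4797,-.2375,.1],-7.5)
snap('wrist','w2.png')
E
```

```text
pos [ 0.4804 -0.2376  0.1012] yang -7.23 z [ 1.6e-03 -7.0e-04 -1.0e+00] t 4.17 F [0.6 0.8 0.6] T [0.02 0.02 0.04] gap 0.999 j7 0.01
tool delta cm [-0.   -0.07  0.12]
twist [0.0017 0.0005 0.0047]
```

View pics/w2.png

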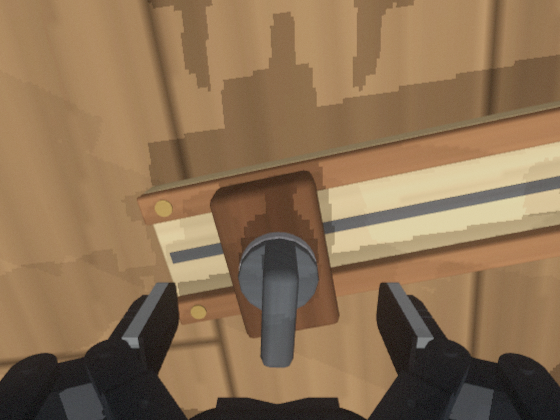

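The wing at (279,310) is upright in the image, midway between the jaws and aligned. Closing now.

{"name": "arm_command", "arguments": {
  "twist": [
    [0,0,0],
    [0,0,0],
    [0,0,0],
    [0,0,0],
    [0,0,0],
    [0,0,0],
    [0,0,0],
    [0,0,0]
  ],
  "offset": [
    [0,0,0],
    [0,0,0],
    [0,0,0],
    [0,0,0],
    [0,0,0],
    [0,0,0],
    [0,0,0],
    [0,0,0]
  ],
  "gripper": [1,1,1,1,1,1,1,1]
}}

```text
clock: 5.22
position: [0.4799, -0.2374, 0.1006]
tcp_rot: [0.75, 0.661, 0.0, 0.0]
ft_force: [-0.1, -0.4, 5.7]
finger_gap: 0.149
```

```bash
python3 - <<'E'
from h import *
s=arm.state(); a=np.radians(4.8); d=np.array([np.cos(a),np.sin(a),0])
tool(s['position']+.135*d)
E
```

```text
pos [ 0.4799 -0.2374  0.1006] yang -7.23 z [ 7.e-04 -3.e-04 -1.e+00] t 5.22 F [-0.1 -0.4  5.7] T [ 0.02  0.08 -0.06] gap 0.149 j7 0.01
tool delta cm [2.81e+00 1.32e+01 1.00e-02]
```

{"name": "arm_command", "arguments": {
  "twist": [
    [0,0,0],
    [0,0,0],
    [0,0,0],
    [0,0,0],
    [0,0,0],
    [0,0,0],
    [0,0,0],
    [0,0,0],
    [0,0,0],
    [0,0,0],
    [0,0,0]
  ],
  "offset": [
    [0.16,0.73,0],
    [0.31,1.47,0],
    [0.31,1.47,0],
    [0.31,1.47,0],
    [0.31,1.47,0],
    [0.31,1.47,0],
    [0.31,1.47,0],
    [0.31,1.47,0],
    [0.16,0.73,0],
    [0,0,0],
    [0,0,0]
  ],
  "gripper": [1,1,1,1,1,1,1,1,1,1,1]
}}

```text
clock: 6.6
position: [0.6001, -0.2275, 0.1006]
tcp_rot: [0.75, 0.661, 0.001, 0.001]
ft_force: [1.8, 0.3, 4.0]
finger_gap: 0.152
```

```bash
python3 - <<'E'
from h import *
tool([.6215,-.2255,.1])
for n in ('top','wrist'):
  snap(n,n+'3.png')
im=cv2.imread('pics/top3.png')
cv2.imwrite('pics/z3.png',cv2.resize(im[40:240,330:430],None,fx=3,fy=3,interpolation=cv2.INTER_CUBIC))
E
```

```text
pos [ 0.6001 -0.2275  0.1006] yang -7.21 z [ 1.7e-03 -3.0e-04 -1.0e+00] t 6.6 F [1.8 0.3 4. ] T [-0.06 -0.28 -0.09] gap 0.152 j7 -0.02
tool delta cm [0.46 2.1  0.07]
```

View pics/wrist3.png

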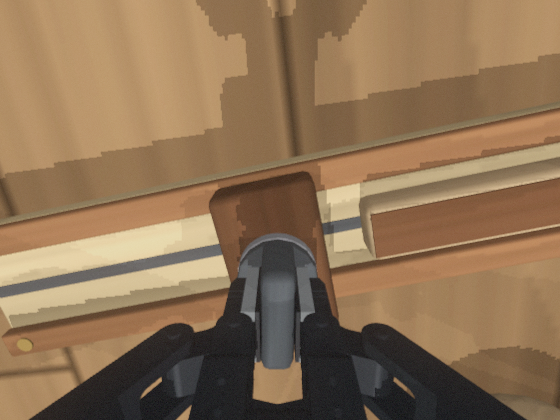

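View pics/z3.png

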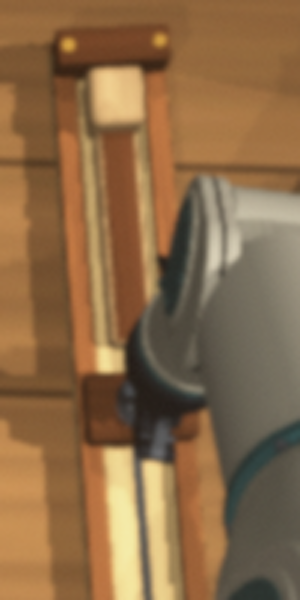

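The stop (edge near (327,222)) slid along with the gripped knob. A gap to the blank's end at (368,222) remains, so I'll measure it.

```bash
python3 - <<'E'
from h import *
a=np.radians(4.8); d=np.array([np.cos(a),np.sin(a),0])
s=[ray('wrist',p,.058)@d for p in((318,190),(326,222))]
for z in(.044,.048):print([(ray('wrist',p,z)@d-np.mean(s))*1000 for p in((362,198),(368,222),(374,252))],end=' ')
print([(ray('wrist',p,.02)@d-np.mean(s))*1000 for p in((360,205),(363,235))])
print((arm.state()['position']@d+.027-np.mean(s))*1000)
E
```

```text
[np.float64(22.264894712201276), np.float64(23.675358600772967), np.float64(24.719270337962286)] [np.float64(21.529533736210027), np.float64(22.90821337032356), np.float64(23.928600963041504)] [np.float64(24.923723363530215), np.float64(24.162407106684714)]
-0.20460616468398474
```

{"name": "arm_command", "arguments": {
  "twist": [
    [0,0,0],
    [0,0,0],
    [0,0,0],
    [0,0,0],
    [0,0,0],
    [0,0,0]
  ],
  "offset": [
    [0.15,0.7,0],
    [0.15,0.7,0],
    [0.08,0.4,0],
    [0.04,0.15,0],
    [0,0,0],
    [0,0,0]
  ],
  "gripper": [1,1,1,1,1,1]
}}

```text
clock: 7.45
position: [0.6186, -0.2259, 0.1006]
tcp_rot: [0.75, 0.661, -0.0, -0.0]
ft_force: [-0.3, -0.0, 6.7]
finger_gap: 0.154
```

{"name": "arm_command", "arguments": {
  "twist": [
    [0,0,0],
    [0,0,0]
  ],
  "offset": [
    [0.03,0.15,0],
    [0,0,0]
  ],
  "gripper": [1,1]
}}

```text
clock: 7.7
position: [0.62, -0.2258, 0.1006]
tcp_rot: [0.75, 0.661, -0.001, -0.0]
ft_force: [-1.6, 0.2, 7.5]
finger_gap: 0.152
```

```bash
python3 - <<'E'
from h import *
tool(None); snap('wrist','w4.png')
E
```

```text
pos [ 0.62   -0.2258  0.1006] yang -7.24 z [-1.4e-03 -2.0e-04 -1.0e+00] t 7.7 F [-1.6  0.2  7.5] T [-0.    0.17 -0.04] gap 0.152 j7 -0.03
```

View pics/w4.png

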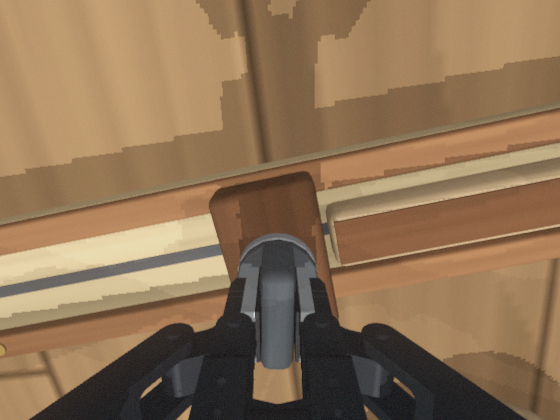

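A small sliver of gap remains at about (330,235). I'll go in 1 mm steps and watch the force.

{"name": "arm_command", "arguments": {
  "twist": [
    [0,0,0],
    [0,0,0]
  ],
  "offset": [
    [0.02,0.1,0],
    [0,0,0]
  ],
  "gripper": [1,1]
}}

```text
clock: 8.0
position: [0.6209, -0.2257, 0.1006]
tcp_rot: [0.75, 0.661, -0.001, -0.0]
ft_force: [-1.3, -0.4, 7.4]
finger_gap: 0.152
```

{"name": "arm_command", "arguments": {
  "twist": [
    [0,0,0],
    [0,0,0]
  ],
  "offset": [
    [0.02,0.1,0],
    [0,0,0]
  ],
  "gripper": [1,1]
}}

```text
clock: 8.25
position: [0.6219, -0.2257, 0.1006]
tcp_rot: [0.75, 0.661, -0.001, -0.0]
ft_force: [-0.3, 0.2, 6.8]
finger_gap: 0.151
```

{"name": "arm_command", "arguments": {
  "twist": [
    [0,0,0],
    [0,0,0]
  ],
  "offset": [
    [0.02,0.07,0],
    [0,0,0]
  ],
  "gripper": [1,1]
}}

```text
clock: 8.5
position: [0.6226, -0.2256, 0.1006]
tcp_rot: [0.75, 0.661, -0.001, -0.0]
ft_force: [-1.6, 0.1, 7.8]
finger_gap: 0.152
```

{"name": "arm_command", "arguments": {
  "twist": [
    [0,0,0],
    [0,0,0]
  ],
  "offset": [
    [0.01,0.07,0],
    [0,0,0]
  ],
  "gripper": [1,1]
}}

```text
clock: 8.75
position: [0.6233, -0.2255, 0.1006]
tcp_rot: [0.75, 0.661, -0.001, -0.0]
ft_force: [-1.8, -0.5, 7.2]
finger_gap: 0.15
```

```bash
python3 - <<'E'
from h import *
tool(None); im=snap('wrist','w5.png')
cv2.imwrite('pics/z5.png',cv2.resize(im[150:300,200:400],None,fx=4,fy=4,interpolation=cv2.INTER_CUBIC))
t=snap('top','top5.png')
E
```

```text
pos [ 0.6233 -0.2255  0.1006] yang -7.24 z [-1.7e-03 -2.0e-04 -1.0e+00] t 8.75 F [-1.8 -0.5  7.2] T [ 0.02  0.23 -0.13] gap 0.15 j7 -0.03
```

View pics/z5.png

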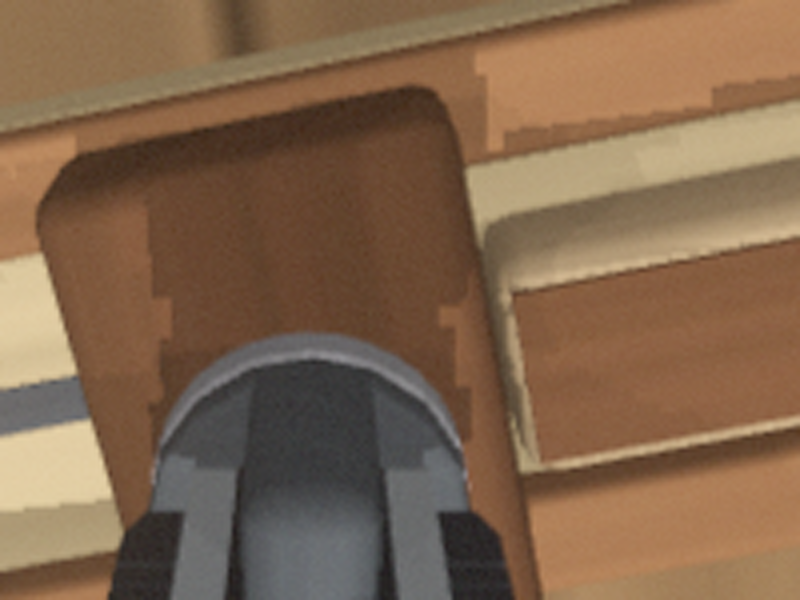

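The stop's edge now visually reaches the blank's end, but the force shows no contact yet. I'll go on in 0.5 mm steps.

{"name": "arm_command", "arguments": {
  "twist": [
    [0,0,0],
    [0,0,0]
  ],
  "offset": [
    [0.01,0.05,0],
    [0,0,0]
  ],
  "gripper": [1,1]
}}

```text
clock: 9.1
position: [0.6238, -0.2255, 0.1006]
tcp_rot: [0.75, 0.661, -0.001, -0.001]
ft_force: [-1.4, 0.2, 7.8]
finger_gap: 0.147
```

{"name": "arm_command", "arguments": {
  "twist": [
    [0,0,0],
    [0,0,0]
  ],
  "offset": [
    [0.01,0.05,0],
    [0,0,0]
  ],
  "gripper": [1,1]
}}

```text
clock: 9.35
position: [0.6243, -0.2255, 0.1006]
tcp_rot: [0.75, 0.661, -0.001, -0.001]
ft_force: [-0.7, 0.1, 6.6]
finger_gap: 0.154
```

{"name": "arm_command", "arguments": {
  "twist": [
    [0,0,0],
    [0,0,0]
  ],
  "offset": [
    [0.01,0.05,0],
    [0,0,0]
  ],
  "gripper": [1,1]
}}

```text
clock: 9.6
position: [0.6248, -0.2254, 0.1006]
tcp_rot: [0.75, 0.661, -0.001, -0.001]
ft_force: [-1.0, 0.6, 7.3]
finger_gap: 0.153
```

```bash
python3 - <<'E'
from h import *
tool(None); im=snap('wrist','w6.png')
t=snap('top','top6.png')
o=np.zeros((600,800,3),np.uint8)
o[:450,:600]=cv2.resize(im[170:320,200:400],None,fx=3,fy=3,interpolation=cv2.INTER_CUBIC)
k=[cv2.resize(cv2.imread('pics/'+f)[45:75,345:395],None,fx=4,fy=4,interpolation=cv2.INTER_CUBIC) for f in('top0.png','top5.png','top6.png')]
for i in range(3):o[i*130:i*130+120,600:800]=k[i]
k=[cv2.resize(cv2.imread('pics/'+f)[130:170,345:395],None,fx=4,fy=3.5,interpolation=cv2.INTER_CUBIC) for f in('top0.png','top5.png','top6.png')]
for i in range(3):o[455:595,i*210:i*210+200]=k[i]
cv2.imwrite('pics/z6.png',o)
E
```

```text
pos [ 0.6248 -0.2254  0.1006] yang -7.24 z [-1.8e-03 -2.0e-04 -1.0e+00] t 9.6 F [-1.   0.6  7.3] T [-0.02  0.27  0.  ] gap 0.153 j7 -0.03
```

View pics/z6.png

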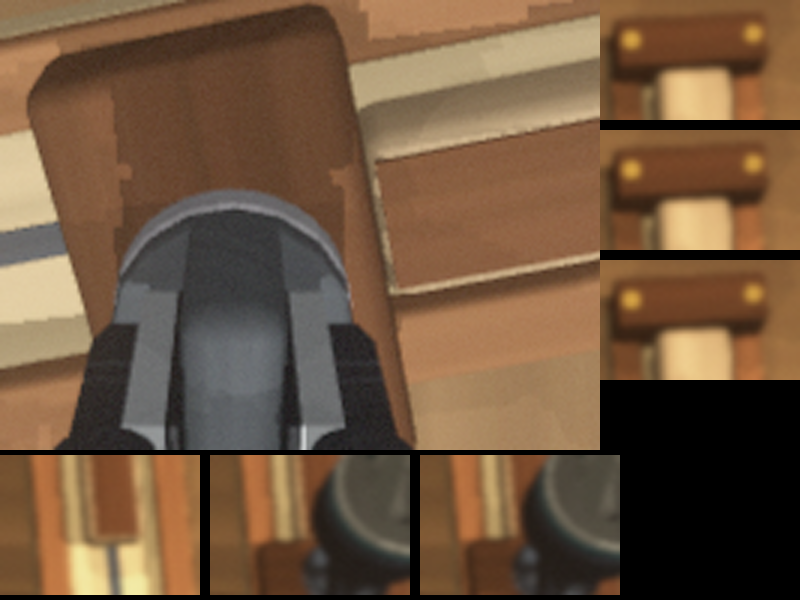

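The heel has not moved against the end block, and the strip at the blank's end (380,200) is still narrowing. So there's no contact yet and I'll keep going.

{"name": "arm_command", "arguments": {
  "twist": [
    [0,0,0],
    [0,0,0]
  ],
  "offset": [
    [0.01,0.05,0],
    [0,0,0]
  ],
  "gripper": [1,1]
}}

```text
clock: 9.95
position: [0.6249, -0.2254, 0.1006]
tcp_rot: [0.75, 0.661, -0.001, -0.001]
ft_force: [-1.0, 0.8, 7.6]
finger_gap: 0.153
```

{"name": "arm_command", "arguments": {
  "twist": [
    [0,0,0],
    [0,0,0]
  ],
  "offset": [
    [0.01,0.05,0],
    [0,0,0]
  ],
  "gripper": [1,1]
}}

```text
clock: 10.2
position: [0.6249, -0.2254, 0.1006]
tcp_rot: [0.75, 0.661, -0.001, -0.001]
ft_force: [-3.5, 0.9, 9.4]
finger_gap: 0.151
```

{"name": "arm_command", "arguments": {
  "twist": [
    [0,0,0],
    [0,0,0]
  ],
  "offset": [
    [0.01,0.05,0],
    [0,0,0]
  ],
  "gripper": [1,1]
}}

```text
clock: 10.45
position: [0.625, -0.2254, 0.1006]
tcp_rot: [0.75, 0.661, -0.002, -0.001]
ft_force: [-3.8, 1.1, 10.1]
finger_gap: 0.151
```

Contact: the TCP stops at x≈0.625 while the reaction force builds. Turning clockwise now, with the light preload kept.

{"name": "arm_command", "arguments": {
  "twist": [
    [0,0,0.1],
    [0,0,0.1],
    [0,0,0.1],
    [0,0,0.1],
    [0,0,0.1],
    [0,0,0.1],
    [0,0,0.1],
    [0,0,0.1],
    [0,0,0.1],
    [0,0,0.1],
    [0,0,0.1],
    [0,0,0]
  ],
  "offset": [
    [0,0,0],
    [0,0,0],
    [0,0,0],
    [0,0,0],
    [0,0,0],
    [0,0,0],
    [0,0,0],
    [0,0,0],
    [0,0,0],
    [0,0,0],
    [0,0,0],
    [0,0,0]
  ],
  "gripper": [1,1,1,1,1,1,1,1,1,1,1,1]
}}

```text
clock: 11.95
position: [0.6273, -0.2271, 0.1007]
tcp_rot: [0.985, 0.171, 0.0, 0.002]
ft_force: [1.8, -3.9, 5.1]
finger_gap: 0.151
```

```bash
python3 - <<'E'
from h import *
tool(None); snap('wrist','w7.png')
E
```

```text
pos [ 0.6273 -0.2271  0.1007] yang -70.26 z [ 9.0e-04 -2.9e-03 -1.0e+00] t 11.95 F [ 1.8 -3.9  5.1] T [-0.88 -0.24 -0.05] gap 0.151 j7 -0.86
```

View pics/w7.png

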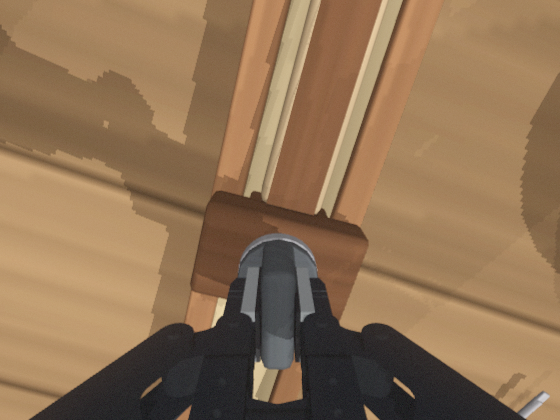

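The stop meets the blank squarely and the wing has turned with the tool by 1.1 rad. Turning on to the end.

{"name": "arm_command", "arguments": {
  "twist": [
    [0,0,0.08],
    [0,0,0.08],
    [0,0,0.05],
    [0,0,0]
  ],
  "offset": [
    [0,0,0],
    [0,0,0],
    [0,0,0],
    [0,0,0]
  ],
  "gripper": [1,1,1,1]
}}

```text
clock: 12.5
position: [0.6275, -0.2275, 0.1007]
tcp_rot: [0.998, 0.069, 0.001, 0.002]
ft_force: [1.5, -5.5, 4.7]
finger_gap: 0.15
```

```bash
python3 - <<'E'
from h import *
tool(None)
E
```

```text
pos [ 0.6275 -0.2275  0.1007] yang -82.12 z [ 0.0014 -0.0038 -1.    ] t 12.5 F [ 1.5 -5.5  4.7] T [-1.25 -0.44  0.6 ] gap 0.15 j7 -1.01
```

{"name": "arm_command", "arguments": {
  "twist": [
    [0,0,0.04],
    [0,0,0.04],
    [0,0,0]
  ],
  "offset": [
    [0,0,0],
    [0,0,0],
    [0,0,0]
  ],
  "gripper": [1,1,1]
}}

```text
clock: 12.88
position: [0.6279, -0.2275, 0.1008]
tcp_rot: [1.0, 0.031, 0.001, 0.002]
ft_force: [2.5, -7.5, 4.0]
finger_gap: 0.154
```

```bash
python3 - <<'E'
from h import *
tool(None)
E
```

```text
pos [ 0.6279 -0.2275  0.1008] yang -86.47 z [ 0.0018 -0.0046 -1.    ] t 12.88 F [ 2.5 -7.5  4. ] T [-1.26 -0.49  1.62] gap 0.154 j7 -1.07
```

The torque has risen from 0.6 to 1.6 N m, so the knob is on its end. I'll ease off the wind-up a little, open and retract.

{"name": "arm_command", "arguments": {
  "twist": [
    [0,0,-0.05],
    [0,0,0],
    [0,0,0],
    [0,0,0],
    [0,0,0],
    [0,0,0],
    [0,0,0],
    [0,0,0],
    [0,0,0],
    [0,0,0],
    [0,0,0],
    [0,0,0],
    [0,0,0]
  ],
  "offset": [
    [0,0,0],
    [0,0,0],
    [0,0,0],
    [0,0,0],
    [0,0,0],
    [0,0,0],
    [0,0,0],
    [0,0,-1],
    [0,0,-3],
    [0,0,-4],
    [0,0,-4],
    [0,0,-3],
    [0,0,0]
  ],
  "gripper": [1,0,0,0,0,0,0,0,0,0,0,0,0]
}}

```text
clock: 14.5
position: [0.6289, -0.2259, 0.2541]
tcp_rot: [0.999, 0.052, 0.003, 0.001]
ft_force: [0.1, 0.1, -1.0]
finger_gap: 1.0
```

```bash
python3 - <<'E'
from h import *
tool(None); snap('wrist','w8.png'); snap('side','s8.png'); rec('wrist','neck_knob_grip')
E
```

```text
pos [ 0.6289 -0.2259  0.2541] yang -84.0 z [ 0.0064 -0.0022 -1.    ] t 14.5 F [ 0.1  0.1 -1. ] T [-0.01 -0.01  0.05] gap 1.0 j7 -1.06
wrist neck_knob_grip 0.88 [ 0.6224 -0.2244  0.0977]
```

View pics/w8.png

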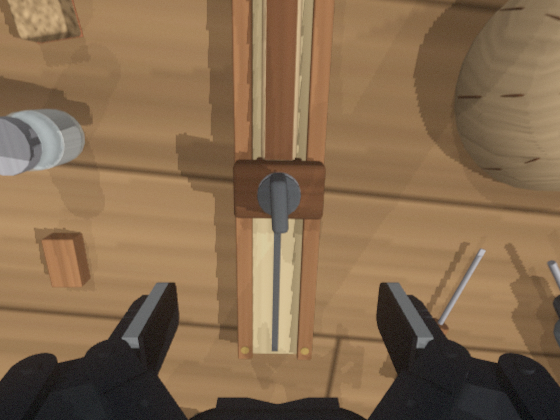

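View pics/s8.png

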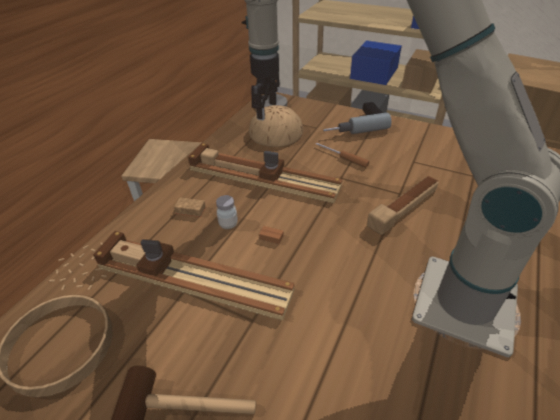

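The wing (277,178)–(281,228) now lies along the jig and the stop sits against the blank at row ~160. The other jig at (155,255) in the side view looks unchanged. I'll check the numbers.

```bash
python3 - <<'E'
from h import *
im=cv2.imread('pics/w8.png'); t=snap('top','top8.png')
o=np.zeros((600,800,3),np.uint8)
o[:600,:500]=cv2.resize(im[140:260,230:330],None,fx=5,fy=5,interpolation=cv2.INTER_CUBIC)
for i,(r0,c0) in enumerate(((45,345),(100,150))):
  for j,f in enumerate(('top0.png','top8.png')):
    k=cv2.resize(cv2.imread('pics/'+f)[r0:r0+35,c0:c0+60],None,fx=4,fy=4,interpolation=cv2.INTER_CUBIC)
    o[(2*i+j)*148:(2*i+j)*148+140,510:750]=k
cv2.imwrite('pics/z8.png',o)
E
```

```text
(no output)
```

View pics/z8.png

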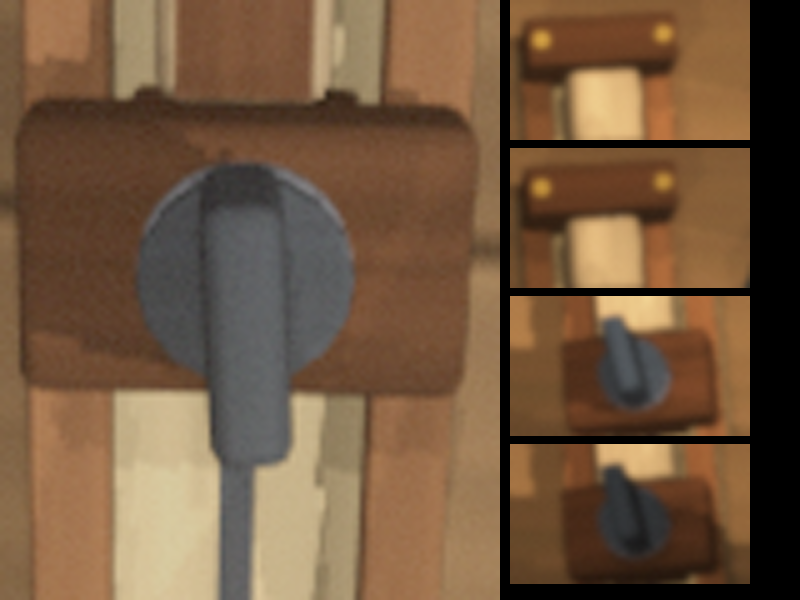

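```bash
python3 - <<'E'
from h import *
f=lambda u,v:(230+u/5,140+v/5)
A=ray('wrist',f(243,195),.106);B=ray('wrist',f(251,462),.106)
print('wing',np.degrees(np.arctan2(*(A-B)[1::-1])),(A+B)/2)
print('disc',ray('wrist',f(245,272),.071))
S=[ray('wrist',f(*p),.058) for p in((20,105),(472,108),(462,390),(25,385))];print('stop',np.mean(S,0))
a=ray('wrist',(245,350),.02);b=ray('wrist',(233,5),.02);print('bed',np.degrees(np.arctan2(*(b-a)[1::-1])))
for u0,u1 in(((236.5,250),(233.5,20)),((274.5,350),(277.5,255))):print(np.degrees(np.arctan2(*(ray('wrist',u1,.02)-ray('wrist',u0,.02))[1::-1])))
E
```

```text
wing 7.787702928130742 [ 0.62314885 -0.22593898  0.106     ]
disc [ 0.62268486 -0.22578622  0.071     ]
stop [ 0.62289701 -0.22577112  0.058     ]
bed 5.921680851621044
4.519934548987364
4.421862480253789
```

The wing is at its end (7.8° measured, 8.8° expected) and the other jig is unchanged. The stop measures x=0.623, while the contact was at 0.625, so I'll check the joint from straight above.

{"name": "arm_command", "arguments": {
  "twist": [
    [0,0,0],
    [0,0,0],
    [0,0,0],
    [0,0,0]
  ],
  "offset": [
    [-3,0,0],
    [-3.5,0,2],
    [0,0,3],
    [0,0,0]
  ],
  "gripper": [0,0,0,0]
}}

```text
clock: 15.2
position: [0.5605, -0.231, 0.1976]
tcp_rot: [0.999, 0.052, -0.003, -0.001]
ft_force: [-0.4, 0.1, -0.0]
finger_gap: 0.999
```

```bash
python3 - <<'E'
from h import *
tool(None); print(arm.camera_info('wrist')['pose'][:3,3]); im=snap('wrist','w9.png')
print(px('wrist',[.65,-.2235,.058]))
u,v=px('wrist',[.65,-.2235,.05]).astype(int)
v0=max(0,v-75);cv2.imwrite('pics/z9.png',cv2.resize(im[v0:v0+150,u-80:u+80],None,fx=4,fy=4,interpolation=cv2.INTER_CUBIC)); print(u,v0)
E
```

```text
pos [ 0.5605 -0.231   0.1976] yang -84.01 z [-0.006   0.0025 -1.    ] t 15.2 F [-0.4  0.1 -0. ] T [0.03 0.02 0.01] gap 0.999 j7 -1.0
[ 0.64481411 -0.22170458  0.31795283]
[280.58978204  82.64525474]
280 7
```

View pics/z9.png

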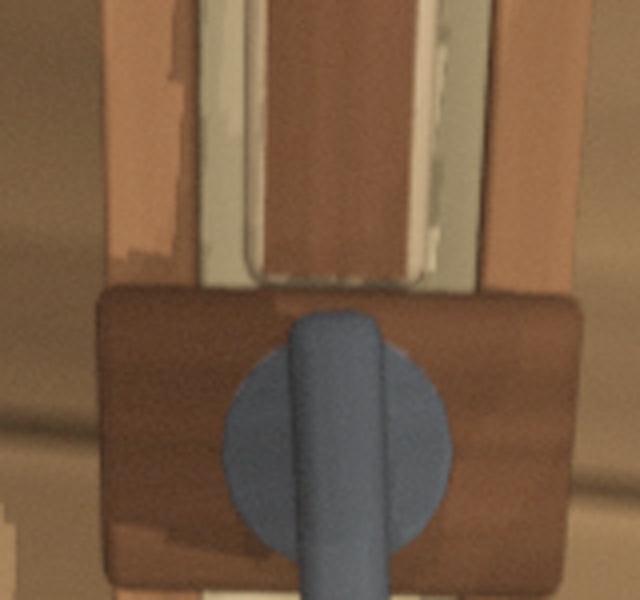

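```bash
python3 - <<'E'
from h import *
im=cv2.imread('pics/w9.png')
g=im[72:84,225:330]
cv2.imwrite('pics/z10.png',cv2.resize(im[60:95,235:325],None,fx=8.8,fy=16,interpolation=cv2.INTER_NEAREST))
f=lambda u,v:(200+u/4,7+v/4)
S=[ray('wrist',f(*p),.058) for p in((98,290),(580,297),(562,595),(112,587))];print(np.array(S),np.mean(S,0))
print('disc',ray('wrist',f(338,446),.071))
print('end',ray('wrist',f(335,282),.046))
E
```

```text
[[ 0.64792499 -0.18438381  0.058     ]
 [ 0.6556462  -0.26811203  0.058     ]
 [ 0.60374919 -0.27358743  0.058     ]
 [ 0.59636222 -0.18987823  0.058     ]] [ 0.62592065 -0.22899037  0.058     ]
disc [ 0.62712932 -0.22859672  0.071     ]
end [ 0.65392217 -0.22547698  0.046     ]
```

View pics/z10.png

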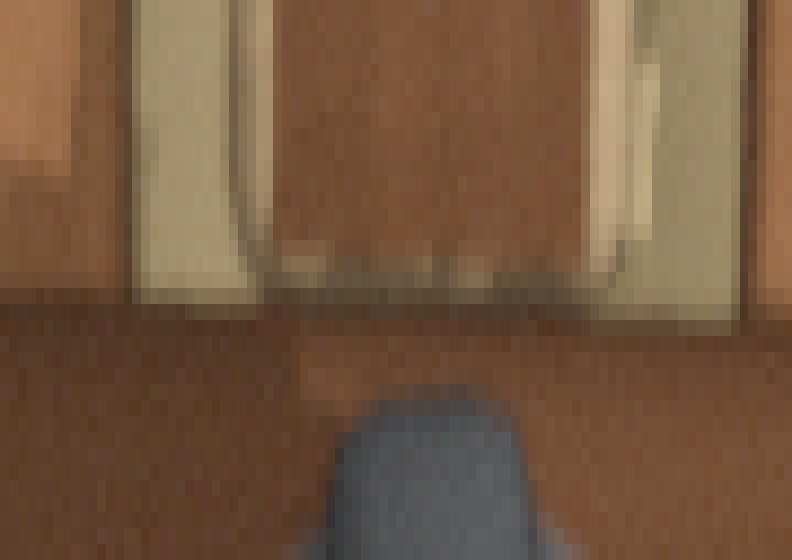

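Stop and blank meet: no bed shows between them, only the shaded rounded edges at row ~78 of w9, and the two camera estimates of the stop (0.623 and 0.626) bracket the contact position of 0.625. The robot is clear, so I'm handing in.

```bash
python3 - <<'E'
from h import *
tool(None); print(arm.close_job())
E
```

```text
pos [ 0.562  -0.2314  0.1991] yang -83.99 z [-0.0028  0.0012 -1.    ] t 15.25 F [-0.1 -0.2  0.7] T [-0.01 -0.03  0.03] gap 1.001 j7 -1.0
the job is handed in; nothing more can be done
None
```

I slid the loose stop about 145 mm along the jig until it met the neck blank. I then turned its wing knob clockwise to its end, let go, and handed the job in at 15.25 s.

- **Meeting the blank:** the tool stopped advancing at x ≈ 0.625 m while the push-back force rose to about 4 N. I kept that light push on while turning the knob.
- **Lock:** torque rose from 0.6 to 1.6 N m as the knob reached its end. The wing now measures 7.8° against 8.8° expected, which puts the knob at about 1.5 rad.
- **Blank and other jig:** the heel still lies against the end block, and the other jig looks the same as at the start. The open gripper was clear, with no contact force.
- **Where checks disagreed:**
  - The two final camera estimates of the stop's position were 0.623 and 0.626, about 2 mm either side of the contact reading and within calibration.
  - The last picture shows no bare bed between stop and blank, but the cameras cannot rule out a gap of up to about 1 mm. The judgement that they touch rests on the force reading.

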